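Find the concealed release of the till drawer

TASK

The drawer of the small grey cash till is shut, and its release is concealed: it is one of the six identical flush pads recessed in the till's top panel, and only that one gives when pressed. Feel across the pads with a fingertip, without forcing any of them, find the one that yields and press it home so that the drawer springs open by itself; then let go of the pad and leave the drawer fully out. Grasp and lift nothing, and leave the tub and the label roll where they stand.

Things in the scene. Friction and masses are not known exactly. Their poses are not given: they have to be found in the camera images.
- till: Small grey sheet-metal cash till, fixed to the table: 170 mm deep (x), 200 mm wide (y), 75 mm high. Origin: centre of its underside, on the table; x points from the drawer front to the back, y to the left, z up. The drawer front faces the till's -x.
- panel (a point): Centre of the till's flat top (z = 75 mm; axes as the till's). Six square 46 mm wells lie round it: centres at x = -27 and 27 mm, y = -54, 0 and 54 mm; ribs 8 mm wide between. Each holds a plain grey 45 mm square pad, its flat top 2 mm below the panel. Five pads are rigid blanks; the sixth, in any of the wells, is the sprung release. They look the same.
- release (a joint): Travel of the release pad, m: 0 is up (at rest), 0.006 is fully pressed straight down. Its spring resists with 1.6 N at first and 4 N when fully down (blanks do not give at all). From about 4 mm on, it frees the drawer, and when let go it springs back up.
- drawer (a joint): How far the drawer has come out, m: 0 is shut, 0.045 is fully out. Shut, it is held by the catch under the release pad and cannot be pulled open; once freed, a spring drives it out along the till's -x to its stop in about half a second, and it stays there. Its front plate is 190 mm wide, from 8 to 60 mm above the table.
- sign_stand: Not part of the work, fixed: tall black sign on a round foot, right of the till, about 475 mm high, its board (350 mm long, from about 0.2 m above the table up) standing edge-on to the robot like a wall. Swing the arm clear of it. Origin: centre of its underside.
- till_roll: Bystander: white roll of labels standing on end beside the till's -y side, 70 mm across, 40 mm high, loose; origin at the centre of its underside.
- tub: Bystander: round white tub with a lid beside the till's +y side, 106 mm across, 68 mm high, loose; origin at the centre of its underside.

How it is judged (in metres and radians):
On the way:
1. the release pad is pressed in while the drawer is still shut (value of joint release above 0.003 m and value of joint drawer below 0.02 m).
At the end, for the whole second after the job is handed in: The drawer stands out by more than 40 mm of its 45 mm, at rest; the release pad is back up (within 1.5 mm); the tub and the roll are within 20 mm of where they stood (value of joint drawer above 0.04 m and velocity of joint drawer below 0.01 m/s and value of joint release below 0.0015 m and not (distance of till_roll from where it was at the start of the episode above 0.02 m) and not (distance of tub from where it was at the start of the episode above 0.02 m)); the robot touches nothing.
It fails at once if the roll is lifted, carried or shifted by more than 20 mm (distance of till_roll from where it was at the start of the episode above 0.02 m).
It fails at once if the tub is lifted, carried or shifted by more than 20 mm (distance of tub from where it was at the start of the episode above 0.02 m).
It fails at once if a pad or anything else is forced: pressed with more than 60 N (contact force between any of the fingers, the arm and anything else above 60 N).
It also fails if it takes over 67 s, if anything falls off the work surface, if the arm or the gripper's body presses on something with over 40 N, if the wrist force passes 120 N, or if a joint passes its speed limit or range.

ROBOT

A 6-joint arm with a two-finger parallel gripper is mounted at the origin on the work surface; the furniture and walls round the work are solid. World frame = base frame: x ahead of the robot, y to its left, z up, the work surface at z = 0. Lengths are in mm, angles in rad, forces in N, time in s.
With the tool pointing down it reaches from about 250 to 725 mm from the base axis. Payload 9.7 kg.
Tool frame: the origin (TCP) lies midway between the tips of the shut fingers; the grasp point (between the pads) lies 19 mm behind it; z points along the fingers, y is the line along which they close (so a half turn about z gives the same grasp; the last joint's range is limited). The gripper opens to 85 mm and grips with 20 to 120 N. Pads are 22 mm wide; open, the fingers measure 114 mm over their backs; the gripper's body (76 mm by 85 mm) begins 54 mm behind the grasp point. The pads swing forward as they close: fully open they stand 13 mm farther back than shut.
Start: joints at [-1.255, 0.087, 0.176, 1.66, 0, 1.571], TCP at [170.815, -522.799, 231.284] pointing down, gripper open.
Joint ranges: [-3.13, 3.13], [-0.85, 1.81], [-1.15, 1.24], [-2.2, 2.28], [-1.44, 1.52], [-3.14, 3.14]. Speed limits (rad/s): [2.22, 2.22, 2.57, 3.14, 3.14, 3.14].

INTERFACE

Orientations are given as a unit quaternion [x, y, z, w].
In Python, from workcell import bot, optics, order gives the robot as it stands. The module is installed in compiled form; this text tells all that it offers.
- The arm moves only by the tool arm_command, never from a script. Its arguments are lists of equal length, an entry for each row: "translation": the shift along the tool's x, y, z in mm, a list of three; "roll": the turn about the tool's z in degrees; "jaw": the opening in per cent of the stroke, from 0 (shut) to 100 (fully open). A call has 1 to 20 rows; each row shifts and turns the commanded pose from where the row before left it, along the tool's axes as they then stand; what a row does not reach is not made up. A row lasts 1/10 s, in which the tool goes at most 50 mm and 8.59 degrees, less where a joint would pass 70% of its speed; a pose out of reach is approached as far as the arm can. A call is refused whole if a number of a shift passes 50 or a number of a turn 8.59, either way. A call with a gripper value outside its range is refused whole. The fingers move at their own pace and stop on an object; "grip_force" is the grip in N (left out, the last holds). Time passes only in rows, so rows that do not move let the fingers close. It gives the time, the measured TCP pose, the force, the opening and the grip force at its end, in the units of the state.
- bot.state(): the state, without advancing time (a new reading comes with each control period).
- optics.camera(name): name is "scene" or "top" or "wrist"; returns the picture (400x640x3 uint8, blue, green, red); there is no depth.
- optics.calibration(name): a dict with "fov_y" (degrees; the focal length in pixels is half the picture's height over the tangent of half this angle, whatever the lens; pixels are square), "cx", "cy" (the principal point, pixels), "xyz" and "orientation" of the camera in the world. Camera axes: x right, y up, looking along -z (the intrinsics and any distortion apply to the point x, -y, -z); pixel columns grow to the right and rows downward; lengths in mm; the calibration is good to about 2 mm. A picture is of the moment at which its call begins: read the wrist's pose just before it. calibration takes no time and is no camera call; for the wrist camera it gives the pose at the moment of the call.
- order.close_job(): hands the job in; it is judged then, once.
The state is a dict: "clock": time; "joint_pos": joint angles; "dq": joint speeds; "joint_torque": joint torques, N m; "ee_pos": TCP position; "tcp_rot": TCP orientation; "wrist_force": force on the tool from outside, world axes, zero at the start; "wrist_torque": the same for the moment, N m; "width": opening from 0.0 (shut) to 1.0 (fully open); "grasp_force": force on a finger pad.
Only numpy, scipy, OpenCV 4.12 (cv2) and the standard library are available. Lean on these libraries where they do the work, as an engineer would, in place of code of your own. Each camera call takes 0.05 s, during which the arm holds its last target. There are 200 camera calls.

## Working session

There is one attempt and no reset: what is moved stays moved. The work goes in short steps, Python scripts to look and compute and a tool call to move; the robot and the scene stay as the last step left them, time stands still between calls to the robot, and variables do not carry over. Pictures are saved under pics/ and viewed, at most 10 in all, crops included, and the job is handed in when it is done.

Besides the shell and the picture viewer there is one more tool, called after ">>>" as name(argument=value, ...), one argument or row to a line, values as JSON. arm_command: Moves the arm, as the interface text tells. Its arguments: {"type":"object","properties":{"translation":{"type":"array","items":{"type":"array","items":{"type":"number"}}},"roll":{"type":"array","items":{"type":"number"}},"jaw":{"type":"array","items":{"type":"number"}},"grip_force":{"type":"number"}},"required":["translation","roll","jaw"]}

```bash
mkdir -p pics; python3 - <<'E'
from workcell import bot,optics
import cv2
print(bot.state())
for n in("scene","top"):
    print(n,optics.calibration(n)); cv2.imwrite(f"pics/{n}0.png",optics.camera(n))
E
```

```text
{'clock': 0.0, 'joint_pos': array([-1.25500075e+00,  8.74646406e-02,  1.75127689e-01,  1.65982574e+00,
       -3.50020942e-05,  1.57078566e+00]), 'dq': array([ 0.00116304,  0.00043942, -0.00181527,  0.00017027, -0.00057705,
        0.00079033]), 'joint_torque': array([-7.81439594e-04, -5.20394218e+01,  4.64792490e+01,  1.69214403e-02,
       -6.72271403e-05,  4.90725796e-06]), 'ee_pos': array([ 170.73031866, -522.57509097,  230.57726902]), 'tcp_rot': array([ 9.87558951e-01,  1.57247738e-01, -1.24705304e-04, -6.71933976e-04]), 'wrist_force': array([ 0.33442876, -1.16504532,  0.59340007]), 'wrist_torque': array([-0.02148121,  0.00088208, -0.03262704]), 'grasp_force': 0.0, 'width': 0.9990294610814423}
scene {'fov_y': 47.993928629357, 'cx': 321.58510659863646, 'cy': 198.97650724685568, 'xyz': array([108.39191472, 681.67967654, 949.64339204]), 'orientation': array([-0.11131781,  0.32336601,  0.89693036, -0.28028325])}
top {'fov_y': 56.400470086791316, 'cx': 328.16612082576955, 'cy': 196.7401921220902, 'xyz': array([338.43596554,  95.46003019, 953.24996436]), 'orientation': array([ 0.07356526, -0.07702573, -0.69705713,  0.70906033])}
```

View pics/top0.png

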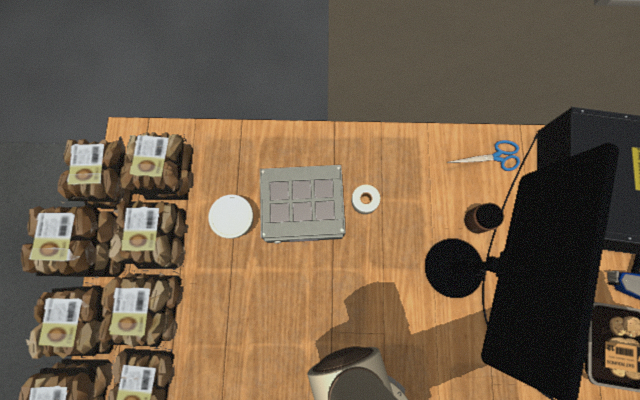

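View pics/scene0.png

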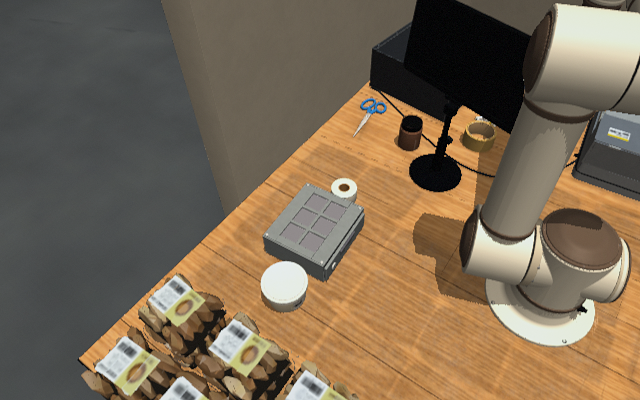

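The top view shows the till at about px (261–345, 166–240), with its pads in a 2×3 grid from (280,190) to (325,210). The tub is at (231,216) and the roll at (366,199). The sign's foot is at (455,268), with the board at (485–615, 145–395). The scene view agrees: the drawer front faces the robot, and the sign stands between the arm's start position and the till.

```bash
cat > h.py <<'E'
import numpy as np
from scipy.spatial.transform import Rotation as R
from workcell import bot,optics
def ray(n,u,v,z):
    c=optics.calibration(n); f=200/np.tan(np.radians(c['fov_y']/2))
    d=R.from_quat(c['orientation']).apply([(u-c['cx'])/f,-(v-c['cy'])/f,-1])
    return c['xyz']+d*(z-c['xyz'][2])/d[2]
E
python3 - <<'E'
from h import *
import cv2
np.set_printoptions(precision=1,suppress=True)
im=cv2.imread('pics/top0.png')
g=cv2.cvtColor(im,cv2.COLOR_BGR2HSV)
crop=im[155:250,250:355]
cv2.imwrite('pics/crop.png',cv2.resize(crop,None,fx=6,fy=6,interpolation=cv2.INTER_CUBIC))
for n,p in dict(p1=(280,190),p2=(302,190),p3=(324,189),p4=(279,213),p5=(302,212),p6=(325,210)).items(): print(n,ray('top',*p,73))
for p in [(615,145),(580,398),]: print('board top',ray('top',*p,475))
for p in [(570,150),(483,360)]: print('board bottom',ray('top',*p,200))
print('foot',ray('top',455,268,5),'tub',ray('top',231,216,68),'roll',ray('top',366,199,40))
i2=cv2.imread('pics/scene0.png')[160:290,240:380]
cv2.imwrite('pics/crop2.png',cv2.resize(i2,None,fx=4,fy=4,interpolation=cv2.INTER_CUBIC))
E
```

```text
p1 [543.8 209.6  73. ]
p2 [544.8 156.4  73. ]
p3 [548.2 103.1  73. ]
p4 [487.3 209.5  73. ]
p5 [490.7 154.7  73. ]
p6 [496.6  99.8  73. ]
board top [ 521.  -294.9  475. ]
board top [ 204.5 -207.   475. ]
board bottom [ 612.9 -421.2  200. ]
board bottom [ 190.8 -205.   200. ]
foot [ 367.1 -228.     5. ] tub [478.9 324.8  68. ] roll [532.2  -2.2  40. ]
```

View pics/crop.png

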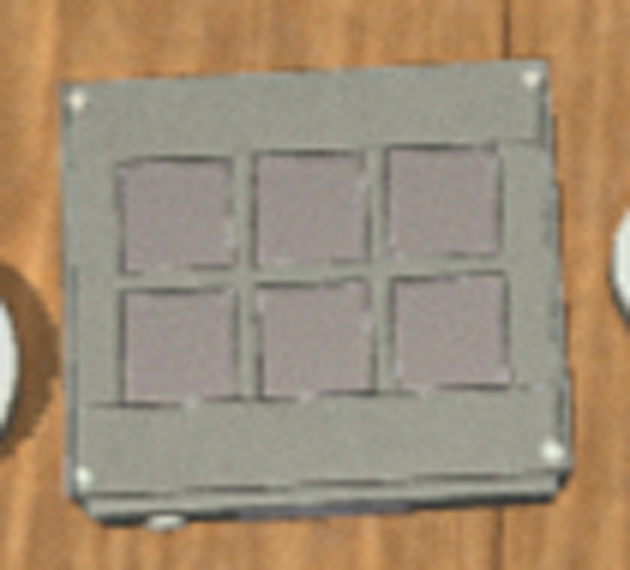

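View pics/crop2.png

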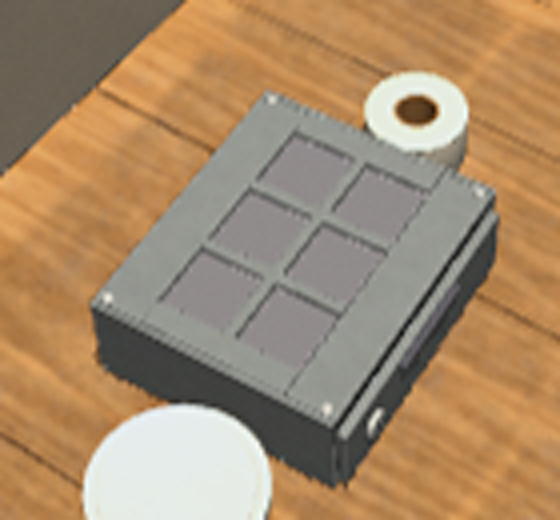

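The crops show the six wells and their pads clearly. In the top crop the pad centres sit at (177,215), (312,210), (443,203), (180,345), (316,338) and (450,330). I'll fit the grid and, meanwhile, raise the tool above the sign.

>>> arm_command(
  translation=[
    [0,0,-20],
    [0,0,-40],
    [0,0,-50],
    [0,0,-50],
    [0,0,-50],
    [0,0,-50],
    [0,0,-50],
    [0,0,-20],
    [0,0,0],
    [0,0,0],
  ],
  roll=[0,0,0,0,0,0,0,0,0,0],
  jaw=[0,0,0,0,0,0,0,0,0,0],
)

```text
clock: 1.1
ee_pos: [175.2, -536.2, 491.9]
tcp_rot: [0.987, 0.157, 0.005, 0.029]
wrist_force: [0.6, -0.1, -0.1]
width: 0.0
grasp_force: 0.0
```

```bash
python3 - <<'E'
from h import *
np.set_printoptions(precision=2,suppress=True)
# order: (+27,+54),(27,0),(27,-54),(-27,54),(-27,0),(-27,-54)
M=np.array([[27,54],[27,0],[27,-54],[-27,54],[-27,0],[-27,-54]],float)
top=[(177,215),(312,210),(443,203),(180,345),(316,338),(450,330)]
sc=[(210,290),(260,228),(308,167),(290,327),(336,263),(379,203)]
for n,px,s,o in(('top',top,6,(250,155)),('scene',sc,4,(240,160))):
    P=np.array([ray(n,(u+.5)/s-.5+o[0],(v+.5)/s-.5+o[1],73)[:2] for u,v in px])
    c=P.mean(0);H=M.T@(P-c);a=np.arctan2(H[0,1]-H[1,0],H[0,0]+H[1,1])
    Rm=np.array([[np.cos(a),-np.sin(a)],[np.sin(a),np.cos(a)]])
    print(n,c,np.degrees(a));print((P-c-M@Rm.T).round(1));print(P)
s=bot.state();print(s['ee_pos'],s['joint_pos'],s['wrist_force'],R.from_quat(s['tcp_rot']).as_matrix())
E
```

```text
top [519.78 156.16] 3.928066229659486
[[-0.3 -0.1]
 [-0.9 -0.6]
 [-0.8  0.4]
 [ 0.4  0.1]
 [ 0.5 -0.1]
 [ 1.   0.3]]
[[542.74 211.8 ]
 [545.79 157.41]
 [549.65 104.57]
 [489.59 208.25]
 [493.37 154.17]
 [497.55 100.78]]
scene [519.34 156.96] 4.093007283972852
[[ 0.7  1.4]
 [-0.   0.5]
 [ 0.  -2.2]
 [-0.9 -0.1]
 [-0.3 -0.1]
 [ 0.4  0.5]]
[[543.13 214.13]
 [546.27 159.35]
 [550.17 102.87]
 [487.69 208.78]
 [492.16 154.94]
 [496.64 101.71]]
[ 175.2  -536.24  491.89] [-1.26  0.47  1.23  2.28  0.    1.57] [ 0.63 -0.09 -0.12] [[ 0.95  0.31  0.02]
 [ 0.31 -0.95 -0.06]
 [ 0.    0.06 -1.  ]]
```

Fit: till centre (519.6, 156.5), yaw 4.0°. Both views agree within 1 mm. The arm is limited to about z 492 at this radius, so I'll retract to get higher.

>>> arm_command(
  translation=[
    [0,-50,0],
    [0,-50,0],
    [0,-50,0],
    [0,0,0],
    [0,0,0],
  ],
  roll=[0,0,0,0,0],
  jaw=[0,0,0,0,0],
)

```text
clock: 1.6
ee_pos: [138.4, -423.6, 490.6]
tcp_rot: [0.987, 0.157, 0.005, 0.032]
wrist_force: [-0.2, 0.0, -0.5]
width: 0.004
grasp_force: 0.0
```

```bash
python3 - <<'E'
from h import *
np.set_printoptions(precision=3,suppress=True)
s=bot.state();print(s['ee_pos'],s['joint_pos'],R.from_quat(s['tcp_rot']).as_matrix())
E
```

```text
[ 138.398 -423.552  490.626] [-1.255  0.058  0.7    2.149  0.     1.571] [[ 0.951  0.31   0.02 ]
 [ 0.311 -0.949 -0.061]
 [ 0.     0.064 -0.998]]
```

>>> arm_command(
  translation=[
    [0,0,-20],
    [0,0,-20],
    [0,0,0],
    [0,0,0],
    [0,0,0],
    [0,0,0],
    [0,0,0],
    [0,0,0],
  ],
  roll=[0,0,-8,-8,-8,-8,-6,0],
  jaw=[0,0,0,0,0,0,0,0],
)

```text
clock: 2.4
ee_pos: [138.8, -425.0, 528.2]
tcp_rot: [0.882, 0.471, -0.005, 0.029]
wrist_force: [-0.5, -0.6, 0.6]
width: 0.003
grasp_force: 0.0
```

```bash
cat >> h.py <<'E'
np.set_printoptions(precision=3,suppress=True)
def plan(*pts):
    s=bot.state();m=R.from_quat(s['tcp_rot']).as_matrix();p=s['ee_pos']
    print(p,s['joint_pos'],s['wrist_force']);print(m)
    for q in pts: print(q,(m.T@(np.array(q)-p)).round(1)); p=np.array(q,float)
E
python3 - <<'E'
from h import *
r=410;z=530
plan(*[(r*np.cos(np.radians(a)),r*np.sin(np.radians(a)),z) for a in (-54,-36,-18,0,17)])
E
```

```text
[ 138.825 -424.965  528.188] [-1.255  0.165  0.922  2.268 -0.     0.906] [-0.55  -0.623  0.554]
[[ 0.557  0.83   0.018]
 [ 0.83  -0.555 -0.056]
 [-0.037  0.047 -0.998]]
(np.float64(240.991953439914), np.float64(-331.6969676937285), 530) [134.2  33.1  -5.2]
(np.float64(331.6969676937285), np.float64(-240.991953439914), 530) [125.8  24.9  -3.5]
(np.float64(389.93317168101294), np.float64(-126.69696769372844), 530) [127.3 -15.1  -5.4]
(np.float64(410.0), np.float64(0.0), 530) [116.3 -53.7  -6.8]
(np.float64(392.08494994484454), np.float64(119.87239893632207), 530) [ 89.5 -81.4  -7.1]
```

```bash
python3 - <<'E'
from h import *
r=380;z=520
plan(*[(r*np.cos(np.radians(a)),r*np.sin(np.radians(a)),z) for a in (-72,-54,-36,-18,0,17)])
E
```

```text
[ 138.825 -424.965  528.188] [-1.255  0.165  0.922  2.268 -0.     0.906] [-0.55  -0.623  0.554]
[[ 0.557  0.83   0.018]
 [ 0.83  -0.555 -0.056]
 [-0.037  0.047 -0.998]]
(np.float64(117.42645786248004), np.float64(-361.4014761921583), 520) [ 41.1 -53.5   4.2]
(np.float64(223.3583958711398), np.float64(-307.42645786248005), 520) [103.8  58.   -1.1]
(np.float64(307.42645786248005), np.float64(-223.3583958711398), 520) [116.6  23.1  -3.2]
(np.float64(361.4014761921583), np.float64(-117.42645786248), 520) [118. -14.  -5.]
(np.float64(380.0), np.float64(0.0), 520) [107.8 -49.8  -6.3]
(np.float64(363.39580726595347), np.float64(111.10124779463997), 520) [ 82.9 -75.5  -6.6]
```

>>> arm_command(
  translation=[
    [20,-27,2],
    [21,-27,2],
    [26,14,0],
    [26,15,0],
    [26,14,0],
    [26,15,-1],
    [0,0,0],
  ],
  roll=[0,0,0,0,0,0,0],
  jaw=[0,0,0,0,0,0,0],
)

```text
clock: 3.1
ee_pos: [225.4, -305.3, 520.2]
tcp_rot: [0.882, 0.47, -0.005, 0.029]
wrist_force: [0.1, -0.1, 0.0]
width: -0.002
grasp_force: 0.0
```

```bash
python3 - <<'E'
from h import *
r=380;z=520
plan(*[(r*np.cos(np.radians(a)),r*np.sin(np.radians(a)),z) for a in (-36,-18,0,17)])
E
```

```text
[ 225.407 -305.325  520.216] [-0.921 -0.027  0.692  2.234 -0.019  1.241] [ 0.068 -0.101  0.007]
[[ 0.558  0.829  0.019]
 [ 0.829 -0.557 -0.056]
 [-0.036  0.047 -0.998]]
(np.float64(307.42645786248005), np.float64(-223.3583958711398), 520) [113.7  22.4  -2.8]
(np.float64(361.4014761921583), np.float64(-117.42645786248), 520) [117.9 -14.2  -4.9]
(np.float64(380.0), np.float64(0.0), 520) [107.7 -49.9  -6.2]
(np.float64(363.39580726595347), np.float64(111.10124779463997), 520) [ 82.8 -75.6  -6.5]
```

>>> arm_command(
  translation=[
    [28,6,-1],
    [28,6,0],
    [28,5,-1],
    [29,5,-1],
    [29,-3,-1],
    [29,-4,-1],
    [30,-3,-1],
    [30,-4,-2],
    [27,-12,-2],
    [27,-12,-1],
    [27,-13,-2],
    [27,-13,-1],
    [28,-25,-2],
    [28,-25,-2],
    [27,-25,-2],
    [0,0,0],
  ],
  roll=[0,0,0,0,0,0,0,0,0,0,0,0,0,0,0,0],
  jaw=[0,0,0,0,0,0,0,0,0,0,0,0,0,0,0,0],
)

```text
clock: 4.7
ee_pos: [361.3, 113.3, 515.5]
tcp_rot: [0.882, 0.471, -0.004, 0.029]
wrist_force: [0.7, -0.3, -0.1]
width: -0.001
grasp_force: 0.0
```

>>> arm_command(
  translation=[
    [0,0,20],
    [0,0,20],
    [0,0,20],
    [0,0,20],
    [0,0,20],
    [0,0,0],
  ],
  roll=[-7.6,-7.6,-7.6,-7.6,-7.5,0],
  jaw=[0,0,0,0,0,0],
)

```text
clock: 5.3
ee_pos: [363.4, 103.9, 414.6]
tcp_rot: [0.682, 0.731, -0.014, 0.026]
wrist_force: [-0.6, 0.1, -0.7]
width: -0.003
grasp_force: 0.0
```

```bash
cat >> h.py <<'E'
C=np.array([519.6,156.5]);A=np.radians(4.0)
def pad(x,y,z):
    return (C[0]+x*np.cos(A)-y*np.sin(A),C[1]+x*np.sin(A)+y*np.cos(A),z)
E
python3 - <<'E'
from h import *
plan(pad(-27,0,250),pad(-27,0,100))
E
```

```text
[363.369 103.866 414.623] [ 0.324 -0.162  0.312  2.044 -0.06   1.826] [-0.626  0.121 -0.724]
[[-0.068  0.997  0.019]
 [ 0.996  0.069 -0.057]
 [-0.058  0.015 -0.998]]
(np.float64(492.66577064298474), np.float64(154.6165752089086), 250) [ 51.3 130.  163.9]
(np.float64(492.66577064298474), np.float64(154.6165752089086), 100) [  8.7  -2.3 149.7]
```

>>> arm_command(
  translation=[
    [10,26,33],
    [10,26,33],
    [10,26,33],
    [10,26,33],
    [11,26,32],
    [2,0,37],
    [2,0,37],
    [2,-1,38],
    [3,-1,25],
    [0,0,6],
    [0,0,0],
    [0,0,0],
  ],
  roll=[0,0,0,0,0,0,0,0,0,0,0,0],
  jaw=[0,0,0,0,0,0,0,0,0,0,0,0],
)

```text
clock: 6.5
ee_pos: [494.5, 156.5, 110.8]
tcp_rot: [0.682, 0.73, -0.012, 0.028]
wrist_force: [-0.2, -0.1, -0.2]
width: -0.003
grasp_force: 0.0
```

```bash
python3 - <<'E'
from h import *
import cv2
plan(pad(-27,0,85),pad(-27,0,76),pad(-27,54,76))
cv2.imwrite('pics/scene1.png',cv2.resize(optics.camera('scene')[140:310,220:420],None,fx=3,fy=3,interpolation=cv2.INTER_CUBIC))
E
```

```text
[494.464 156.466 110.773] [ 0.339 -0.005 -0.152  1.419 -0.06   1.842] [-0.163 -0.102 -0.154]
[[-0.067  0.997  0.024]
 [ 0.996  0.068 -0.055]
 [-0.057  0.02  -0.998]]
(np.float64(492.66577064298474), np.float64(154.6165752089086), 85) [-0.3 -2.4 25.8]
(np.float64(492.66577064298474), np.float64(154.6165752089086), 76) [ 0.5 -0.2  9. ]
(np.float64(488.89892106080197), np.float64(208.48503392293912), 76) [53.9 -0.1 -3.1]
```

View pics/scene1.png

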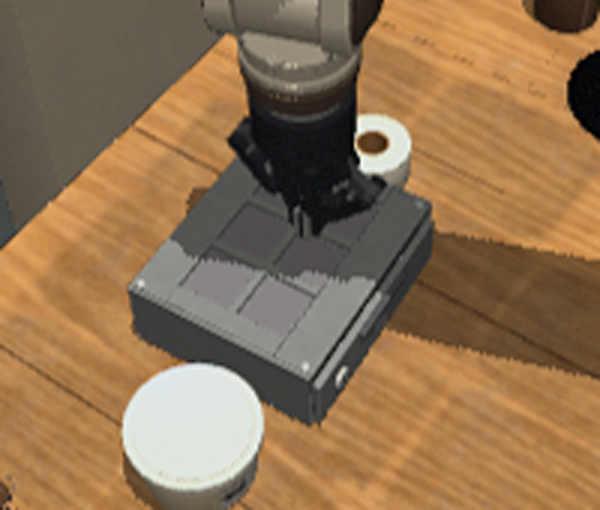

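The closed fingertips hover above the middle front pad, at about px (305,225) in the crop. Now I'll descend gently to probe it.

>>> arm_command(
  translation=[
    [0,-2,15],
    [0,0,11],
    [0,0,5],
    [0,0,3],
    [0,0,0],
    [0,0,0],
  ],
  roll=[0,0,0,0,0,0],
  jaw=[0,0,0,0,0,0],
)

```text
clock: 7.15
ee_pos: [492.2, 154.4, 75.2]
tcp_rot: [0.682, 0.731, -0.013, 0.027]
wrist_force: [-0.2, -0.6, -0.1]
width: -0.004
grasp_force: 0.0
```

>>> arm_command(
  translation=[
    [0,0,1],
    [0,0,1],
    [0,0,1],
    [0,0,0],
    [0,0,0],
  ],
  roll=[0,0,0,0,0],
  jaw=[0,0,0,0,0],
)

```text
clock: 7.65
ee_pos: [492.4, 154.4, 73.3]
tcp_rot: [0.682, 0.731, -0.012, 0.027]
wrist_force: [-2.9, -1.3, 10.6]
width: 0.002
grasp_force: 5.4
```

Blank: it stopped at z 73.3 with 10.6 N. Next, the front left pad (-27, +54).

>>> arm_command(
  translation=[
    [0,0,-8],
    [18,0,-1],
    [18,0,-1],
    [18,0,-1],
    [0,0,0],
    [0,0,4],
    [0,0,2],
    [0,0,1],
    [0,0,1],
    [0,0,0],
    [0,0,0],
  ],
  roll=[0,0,0,0,0,0,0,0,0,0,0],
  jaw=[0,0,0,0,0,0,0,0,0,0,0],
)

```text
clock: 8.75
ee_pos: [488.3, 207.7, 73.2]
tcp_rot: [0.682, 0.731, -0.012, 0.027]
wrist_force: [-6.5, -0.0, 12.8]
width: -0.0
grasp_force: 6.7
```

Blank. Back left pad next.

>>> arm_command(
  translation=[
    [0,0,-8],
    [0,18,0],
    [0,18,0],
    [0,18,1],
    [0,0,0],
    [0,0,4],
    [0,0,2],
    [0,0,1],
    [0,0,1],
    [0,0,0],
    [0,0,0],
  ],
  roll=[0,0,0,0,0,0,0,0,0,0,0],
  jaw=[0,0,0,0,0,0,0,0,0,0,0],
)

```text
clock: 9.85
ee_pos: [541.5, 211.6, 73.3]
tcp_rot: [0.682, 0.731, -0.013, 0.027]
wrist_force: [-4.4, -2.8, 11.1]
width: -0.004
grasp_force: 5.9
```

Blank. Back middle pad.

>>> arm_command(
  translation=[
    [0,0,-8],
    [-18,0,1],
    [-18,0,1],
    [-18,0,1],
    [0,0,0],
    [0,0,4],
    [0,0,2],
    [0,0,1],
    [0,0,1],
    [0,0,0],
    [0,0,0],
  ],
  roll=[0,0,0,0,0,0,0,0,0,0,0],
  jaw=[0,0,0,0,0,0,0,0,0,0,0],
)

```text
clock: 10.95
ee_pos: [545.8, 158.2, 73.3]
tcp_rot: [0.681, 0.731, -0.013, 0.028]
wrist_force: [-5.4, -4.1, 15.5]
width: -0.002
grasp_force: 7.2
```

Blank. Back right pad.

>>> arm_command(
  translation=[
    [0,0,-8],
    [-18,0,1],
    [-18,0,1],
    [-18,0,1],
    [0,0,0],
    [0,0,4],
    [0,0,2],
    [0,0,1],
    [0,0,1],
    [0,0,0],
    [0,0,0],
  ],
  roll=[0,0,0,0,0,0,0,0,0,0,0],
  jaw=[0,0,0,0,0,0,0,0,0,0,0],
)

```text
clock: 12.05
ee_pos: [549.7, 104.9, 73.3]
tcp_rot: [0.681, 0.731, -0.012, 0.027]
wrist_force: [-5.8, -1.5, 13.5]
width: 0.003
grasp_force: 6.6
```

Blank. Only the front right pad is left.

>>> arm_command(
  translation=[
    [0,0,-8],
    [0,-18,0],
    [0,-18,0],
    [0,-18,-1],
    [0,0,0],
    [0,0,4],
    [0,0,2],
    [0,0,1],
    [0,0,1],
    [0,0,0],
    [0,0,0],
  ],
  roll=[0,0,0,0,0,0,0,0,0,0,0],
  jaw=[0,0,0,0,0,0,0,0,0,0,0],
)

```text
clock: 13.15
ee_pos: [496.3, 100.5, 72.0]
tcp_rot: [0.682, 0.731, -0.013, 0.027]
wrist_force: [0.1, 3.0, 3.7]
width: -0.002
grasp_force: 1.7
```

It gives: z 72.0 at only 3.7 N. I'll press on gently.

>>> arm_command(
  translation=[
    [0,0,1],
    [0,0,1],
    [0,0,1],
    [0,0,0],
  ],
  roll=[0,0,0,0],
  jaw=[0,0,0,0],
)

```text
clock: 13.55
ee_pos: [496.2, 100.1, 68.8]
tcp_rot: [0.682, 0.731, -0.013, 0.027]
wrist_force: [1.4, 1.7, 3.2]
width: 0.001
grasp_force: 1.5
```

>>> arm_command(
  translation=[
    [0,0,1],
    [0,0,0.5],
    [0,0,0],
    [0,0,0],
  ],
  roll=[0,0,0,0],
  jaw=[0,0,0,0],
)

```text
clock: 13.95
ee_pos: [496.1, 100.0, 67.4]
tcp_rot: [0.682, 0.731, -0.013, 0.027]
wrist_force: [1.3, 2.4, 3.6]
width: -0.002
grasp_force: 1.8
```

>>> arm_command(
  translation=[
    [0,0,0],
    [0,0,0],
    [0,0,0],
    [0,0,0],
    [0,0,0],
    [0,0,-10],
    [0,0,-20],
    [0,0,-40],
    [0,0,-40],
    [0,0,-20],
    [0,0,0],
    [0,0,0],
    [0,0,0],
  ],
  roll=[0,0,0,0,0,0,0,0,0,0,0,0,0],
  jaw=[0,0,0,0,0,0,0,0,0,0,0,0,0],
)

```text
clock: 15.25
ee_pos: [492.4, 106.9, 195.7]
tcp_rot: [0.682, 0.731, -0.014, 0.026]
wrist_force: [-0.7, -0.6, 0.2]
width: -0.0
grasp_force: 0.0
```

```bash
python3 - <<'E'
from h import *
import cv2
cv2.imwrite('pics/scene2.png',cv2.resize(optics.camera('scene')[140:310,220:420],None,fx=3,fy=3,interpolation=cv2.INTER_CUBIC))
E
```

```text
(no output)
```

View pics/scene2.png

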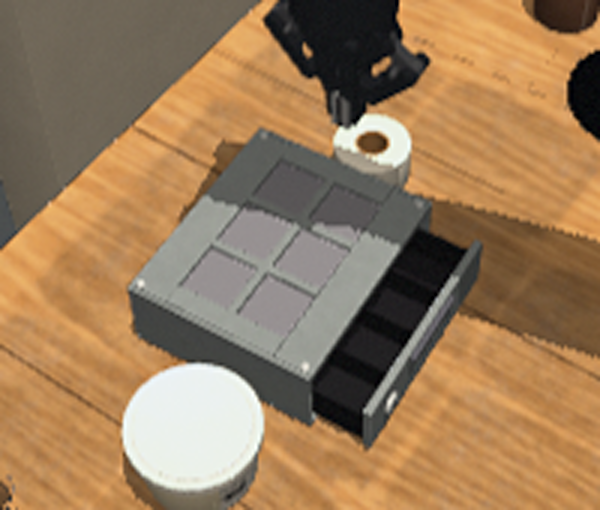

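The drawer is out (front plate at px (365,440)–(480,245)). The pads are flush again, the tub and roll haven't moved, and the gripper is clear, 120 mm above the panel.

```bash
python3 -c "
from workcell import order
print(order.close_job())"
```

```text
the job is handed in; nothing more can be done
None
```

The front right pad was the release: I pressed it home, the drawer sprang out, the tool is clear, nothing else was moved, and the job is handed in (no verdict was returned).

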